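# Turn a plaster mould's cap until its keys drop home

### The arm

A 6-joint arm with a two-finger parallel gripper is mounted at the origin on the work surface. World frame = base frame: x ahead of the robot, y to its left, z up, the work surface at z = 0. Lengths are in m, angles in degrees, forces in N, time in s.
With the tool pointing down it reaches from about 0.375 to 0.9 m from the base axis. Payload 3.1 kg.
Tool frame: the origin (TCP) lies at the very end of the fingers, on their centre line; the grasp point (between the pads) lies 19 mm behind it; z points along the fingers, y is the direction in which the jaws open and shut (so a half turn about z gives the same grasp; the last joint's range is limited). The gripper opens to 87 mm and grips with 3 to 60 N. Pads are 19 mm wide; open, the fingers measure 117 mm over their backs; the gripper's body (75 mm by 190 mm) begins 51 mm behind the grasp point.
Start: joints at [-83.451, 30.224, 82.088, -0, 67.689, -10.227], TCP at [0.18, -0.598, 0.2] pointing down, gripper open.
Joint ranges: [-176.69, 176.69], [-43.24, 126.21], [12.49, 139.97], [-82, 262], [0, 151.66], [-163.58, 163.58]. Speed limits (degrees/s): [159.86, 159.86, 180, 180, 180, 180].

### API

Orientations are given as a 3x3 rotation matrix whose columns are the frame's x, y, z axes.
In Python, from rig import readout, capture, camera_model, bot, spot_in, regions_of gives the robot as it stands.
- The arm moves only by the tool send_rows, never from a script. Its argument "moves" is a list that holds one entry, the list of rows, each a list of 7 numbers: the turn, a rotation vector about the tool's x, y, z in degrees, then the shift along the tool's x, y, z in cm, then the opening, from -1 (shut) to 1 (fully open). A call has exactly 5 rows; each row shifts and turns the commanded pose from where the row before left it, along the tool's axes as they then stand; what a row does not reach is not made up. A row lasts 1/10 s, in which the tool goes at most 50 mm and 8.59 degrees, less where a joint would pass 70% of its speed; a pose out of reach is approached as far as the arm can. A call with a gripper value outside its range is refused whole. The fingers move at their own pace and stop on an object; the grip force is fixed at half the most. Time passes only in rows, so rows that do not move let the fingers close, or fill a call up. It gives the time, the measured TCP pose, the force and the opening at its end, in the units of the state.
- readout.read_state(): the state, without advancing time (a new reading comes with each control period).
- capture(name): name is "side" or "top" or "wrist"; returns the picture (400x640x3 uint8, blue, green, red); there is no depth.
- camera_model(name): a dict with "camera_matrix" (3x3 intrinsics, pixels), "pose" (4x4, takes a point from camera to world coordinates). Camera axes: x right, y up, looking along -z (the intrinsics and any distortion apply to the point x, -y, -z); pixel columns grow to the right and rows downward; lengths in m; the calibration is good to about 2 mm. A picture is of the moment at which its call begins: read the wrist's pose just before it. camera_model takes no time and is no camera call; for the wrist camera it gives the pose at the moment of the call.
- bot.hand_in(): hands the job in, once; it reports no verdict.
Trained networks look in the newest picture that a camera, given by its name, has taken for a name from the list of things; names that differ only in an ending like _2 or _b are one class to them, and where a whole thing is asked for, a point or a joint stands for the part that bears it (a point fixed in the world has none). Each returns a list of dicts, best first, with "p" (0 to 1); they miss things now and then, are a little off and sometimes report something else, mostly with a low value. They report only what shows in the picture. A call takes as long as a camera call. They do not tell look-alikes from the thing itself.
- spot_in(camera, thing): "location" ([x, y, z] in m, in world coordinates, good to about 4 mm: the middle of the surface that is visible of it).
- regions_of(camera, thing): "mask" (400x640 bool, what is visible of it).
The state is a dict: "time_s": time; "joint_positions": joint angles; "qvel": joint speeds; "tau": joint torques, N m; "position": TCP position; "tcp_rot": TCP orientation; "force": force on the tool from outside, world axes, zero at the start; "moment": the same for the moment, N m; "opening": opening from 0.0 (shut) to 1.0 (fully open).
Only numpy, scipy, OpenCV 4.12 (cv2) and the standard library are available. Lean on these libraries where they do the work, as an engineer would, in place of code of your own. Each camera call takes 0.05 s, during which the arm holds its last target. There are 200 camera calls.

### The job

The cap of the round plaster mould has been put on turned the wrong way and sits high on its keys. Without lifting it off, turn it until its notch faces the blue band on the mould's rim, feel for the spot within the band where the keys drop into their pockets, and leave the cap fully home and flat. Leave the jar, the cup and the bottle where they stand.

Things in the scene. Friction and masses are not known exactly. Their poses are not given: they have to be found in the camera images.
- mould: white plaster mould, round block 168 mm across, fixed. Origin: centre of its underside, on the bench, z up; +x points to the middle of the blue band. Flat seat 60 mm above the bench inside a raised rim (inner radius 74, outer 84, top 72 mm above the bench) that keeps the cap centred. The seat has three pockets for the cap's keys, hidden under the cap; see band.
- band (a point): middle of the blue band on top of the mould's rim, 79 mm from the axis, 72 mm above the bench; the band spans 30 degrees to either side. The keys fit their pockets in one position only: with the notch somewhere within 25 degrees to either side of this point, different each time.
- cap: loose white plaster cap, disc 145 mm across, 26 mm thick, 0.45 to 0.75 kg, 1.5 mm play in the rim. Origin: centre of the disc's underside, z up; +x to the notch. Three square keys 14 mm wide, 8 mm tall under it. Turned wrong it stands on them, origin 68 mm above the bench; home: 60 mm. In the right position (2 to 3 degrees either way) it drops, or can be lowered, 8 mm into the pockets.
- notch (a point): the notch, 18 mm wide, cut in the upper edge of the cap, black-floored: this point is on the cap's upper face, 66 mm from its axis.
- grip (a point): point on the cap's axis in its plaster grip bar, 52 mm above the cap's origin and 18 mm below the bar's top: where to grip, fingers closing along the cap's y. The bar is 28 mm wide (cap's y), 90 mm long (cap's x), 26 to 70 mm above the cap's origin, fixed to the disc.
- jar: bystander: jar 68 mm across, 85 mm tall, yellow label. Origin: centre of its underside.
- cup: bystander: blue cup 72 mm across, 85 mm tall. Origin: centre of its underside.
- flask: bystander: white bottle with a red cap, 60 mm across, 130 mm tall. Origin: centre of its underside.
Things that resemble listed ones, but are neither listed nor needed, are in the scene too. Leave any green or pink look-alike of the cap alone.

How it is judged:
By the outcome, as a careful person would: the job done as asked, in the order asked, and still so for the second after the job is handed in, with the robot touching nothing.
It also fails if it takes over 72 s, if anything falls off the work surface, if the arm or the gripper's body presses on something with over 40 N, if the wrist force passes 120 N, or if a joint passes its speed limit or range.

## Working session

There is one attempt and no reset: what is moved stays moved. The work goes in short steps, Python scripts to look and compute and a tool call to move; the robot and the scene stay as the last step left them, time stands still between calls to the robot, and variables do not carry over. Pictures are saved under pics/ and viewed, about 8 in all and at most 12, crops included, and the job is handed in when it is done.

Besides the shell and the picture viewer there is one more tool, called after "Call:" as a command line: name --argument value ..., lists and objects as JSON in quotes. send_rows: Moves the arm, as the interface text tells. Its arguments: {"type":"object","properties":{"moves":{"type":"array","items":{"type":"array","items":{"type":"array","items":{"type":"number"}}}}},"required":["moves"]}

```bash
ls; mkdir -p pics
python3 - <<'E'
from rig import readout, capture, camera_model, bot, spot_in, regions_of
import cv2
for c in ("top","side"):
    im=capture(c); cv2.imwrite(f"pics/{c}0.png",im)
    for t in ("mould","band","cap","notch","grip","jar","cup","flask"):
        print(c,t,[( [round(v,3) for v in d["location"]],round(d["p"],2)) for d in spot_in(c,t)])
print(readout.read_state())
E
```

```text
pics
top mould [([0.523, -0.057, 0.069], 0.93)]
top band [([0.524, -0.054, 0.075], 0.61), ([0.573, 0.301, 0.09], 0.58)]
top cap [([0.77, -0.25, 0.037], 0.94), ([0.543, 0.16, 0.033], 0.79), ([0.787, 0.075, 0.032], 0.71), ([0.557, -0.07, 0.095], 0.67), ([0.335, -0.179, 0.033], 0.59)]
top notch [([0.546, 0.159, 0.035], 0.94), ([0.559, -0.066, 0.095], 0.72), ([0.772, -0.252, 0.034], 0.67), ([0.327, -0.176, 0.036], 0.62), ([0.788, 0.078, 0.036], 0.62)]
top grip [([0.766, -0.249, 0.035], 0.94), ([0.787, 0.073, 0.033], 0.88), ([0.546, 0.157, 0.034], 0.76), ([0.554, -0.069, 0.102], 0.68), ([0.327, -0.177, 0.033], 0.66)]
top jar [([0.509, -0.326, 0.082], 0.66)]
top cup [([0.731, -0.075, 0.047], 0.9)]
top flask [([0.572, 0.297, 0.09], 0.88)]
side mould [([0.554, -0.143, 0.044], 0.87)]
side band [([0.551, -0.139, 0.045], 0.67)]
side cap [([0.559, -0.099, 0.09], 0.87), ([0.794, 0.06, 0.034], 0.83), ([0.539, 0.151, 0.035], 0.8), ([0.768, -0.28, 0.032], 0.77), ([0.338, -0.205, 0.03], 0.7)]
side notch [([0.334, -0.201, 0.032], 0.84), ([0.54, 0.15, 0.033], 0.82), ([0.769, -0.28, 0.035], 0.77), ([0.5
[... 425 characters left out ...]
  8.20876394e+01, -2.58337202e-03,
        6.76893594e+01, -1.02278832e+01]), 'qvel': array([-0.00631486, -0.06393534,  0.06278639, -0.03961733, -0.03132766,
       -0.07000466]), 'tau': array([-3.82538001e-04, -4.40002441e+01, -1.76987958e+01,  6.33873255e-02,
        5.03998180e-02, -1.82678303e-05]), 'position': array([ 0.18039274, -0.59837744,  0.19967735]), 'tcp_rot': array([[ 9.57439236e-01,  2.88634905e-01, -3.71386954e-05],
       [ 2.88634903e-01, -9.57439236e-01, -4.22410204e-05],
       [-4.77502770e-05,  2.97236866e-05, -9.99999998e-01]]), 'force': array([0.0405552 , 0.232659  , 0.21601886]), 'moment': array([ 0.00098732, -0.02970307, -0.02235514]), 'opening': 1.0025397410570847}
```

View pics/top0.png

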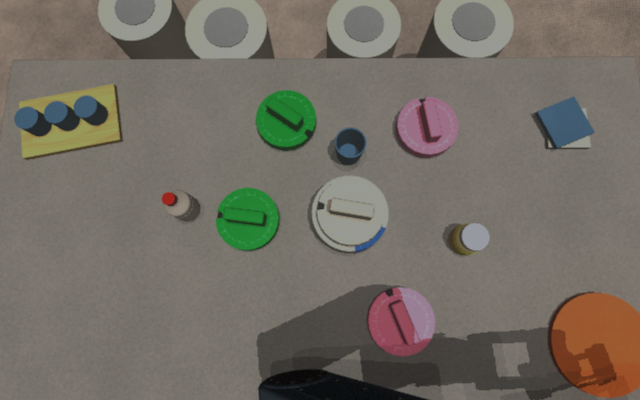

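View pics/side0.png

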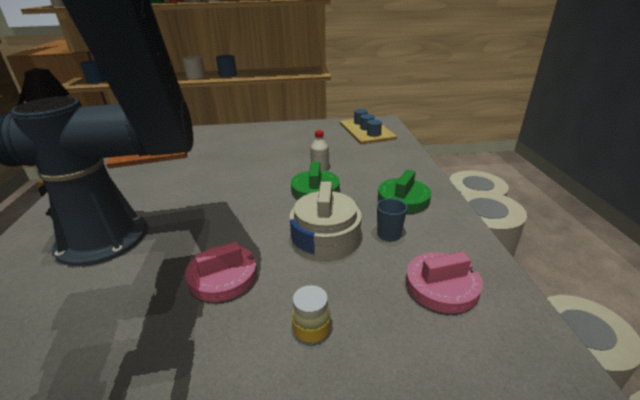

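The white cap is at about (350,213) in the top view. Its notch is at (321,207), and the blue band is at the lower right, around (370,240). The other cap-shaped things are green (286,119) and (247,219), and pink (428,126) and (402,321). Only the white one sits in the mould, so that is the one meant. I'll measure it and enlarge it to confirm.

```bash
cat > h.py <<'E'
from rig import readout, capture, camera_model, bot, spot_in, regions_of
import cv2, numpy as np
def proj(c,P):
    m=camera_model(c); T=np.linalg.inv(m["pose"]); p=np.c_[P,np.ones(len(P))]@T.T
    q=np.c_[p[:,0],-p[:,1],-p[:,2]]@np.array(m["camera_matrix"]).T
    return q[:,:2]/q[:,2:]
def unproj(c,uv,z):
    m=camera_model(c); uv=np.atleast_2d(uv).astype(float)
    r=np.c_[uv,np.ones(len(uv))]@np.linalg.inv(m["camera_matrix"]).T
    r=np.c_[r[:,0],-r[:,1],-r[:,2]]@np.array(m["pose"])[:3,:3].T
    o=np.array(m["pose"])[:3,3]; return o+r*((z-o[2])/r[:,2])[:,None]
E
python3 - <<'E'
from h import *
print(camera_model("top"))
im=cv2.imread("pics/top0.png")
hsv=cv2.cvtColor(im,cv2.COLOR_BGR2HSV)
roi=np.zeros(im.shape[:2],bool); roi[170:258,305:395]=1
blue=cv2.inRange(hsv,(100,120,60),(130,255,255)).astype(bool)&roi
blue[:,:]&=True
v,u=np.nonzero(blue); print(len(u),u.mean(),v.mean())
B=unproj("top",np.c_[u+.5,v+.5],.072)
mk=regions_of("top","mould"); ck=regions_of("top","cap")
M=mk[0]["mask"]; v,u=np.nonzero(M); print("mould mask",u.min(),u.max(),v.min(),v.max())
dark=(hsv[...,2]<60)&roi; v,u=np.nonzero(dark); print("dark",[(a,b,hsv[b,a,2]) for a,b in zip(u,v)][:60])
cv2.imwrite("pics/crop0.png",cv2.resize(im[165:265,295:405],None,fx=5,fy=5,interpolation=cv2.INTER_CUBIC))
print(B.mean(0))
E
```

```text
{'camera_matrix': array([[403.98319916,   0.        , 317.00641343],
       [  0.        , 403.98319916, 205.9274335 ],
       [  0.        ,   0.        ,   1.        ]]), 'pose': array([[ 0.00648456,  0.98308222, -0.18305001,  0.41247565],
       [-0.99985403,  0.00348052, -0.01672753, -0.01275137],
       [-0.01580743,  0.18313176,  0.98296128,  0.94901234],
       [ 0.        ,  0.        ,  0.        ,  1.        ]])}
161 369.96894409937886 241.01242236024845
mould mask 313 388 175 252
dark [(np.int64(319), np.int64(203), np.uint8(57)), (np.int64(320), np.int64(203), np.uint8(59)), (np.int64(318), np.int64(204), np.uint8(57)), (np.int64(319), np.int64(204), np.uint8(49)), (np.int64(320), np.int64(204), np.uint8(53)), (np.int64(321), np.int64(204), np.uint8(51)), (np.int64(322), np.int64(204), np.uint8(52)), (np.int64(323), np.int64(204), np.uint8(58)), (np.int64(318), np.int64(205), np.uint8(54)), (np.int64(319), np.int64(205), np.uint8(51)), (np.int64(320), np.int64(205), np.uint8(53)), (np.int64(321), np.int64(205), np.uint8(52)), (np.int64(322), np.int64(205), np.uint8(52)), 
[... 165 characters left out ...]
6), np.uint8(52)), (np.int64(321), np.int64(206), np.uint8(52)), (np.int64(322), np.int64(206), np.uint8(52)), (np.int64(323), np.int64(206), np.uint8(57)), (np.int64(318), np.int64(207), np.uint8(57)), (np.int64(319), np.int64(207), np.uint8(54)), (np.int64(320), np.int64(207), np.uint8(54)), (np.int64(321), np.int64(207), np.uint8(52)), (np.int64(322), np.int64(207), np.uint8(49)), (np.int64(318), np.int64(208), np.uint8(51)), (np.int64(319), np.int64(208), np.uint8(52)), (np.int64(320), np.int64(208), np.uint8(53)), (np.int64(321), np.int64(208), np.uint8(51)), (np.int64(322), np.int64(208), np.uint8(48)), (np.int64(326), np.int64(244), np.uint8(59))]
[ 0.49775499 -0.11431788  0.072     ]
```

View pics/crop0.png

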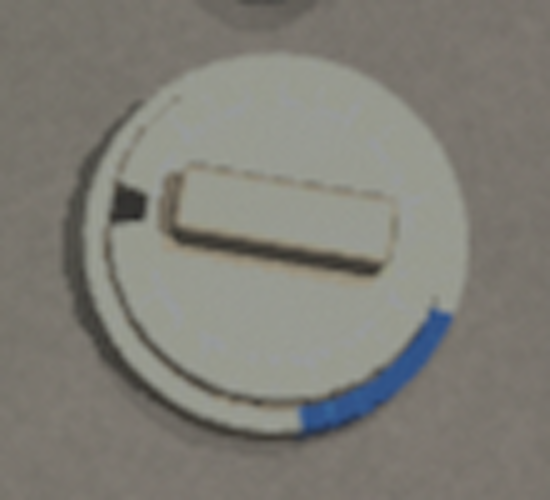

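The crop confirms it. The white cap's notch is at crop (128,205), which is full (320.6,206), and the blue band's outer edge runs from crop (302,435) to (451,316). Next I'll fit the centre and the angles.

Run:
```python
from h import *
from scipy.optimize import least_squares
im=cv2.imread("pics/top0.png"); hsv=cv2.cvtColor(im,cv2.COLOR_BGR2HSV)
full=lambda p:np.array(p,float)/5+[295,165]
P=unproj("top",full([(302,435),(451,316),(380,405),(265,437),(86,230),(112,335),(165,400)]),.072)
f=least_squares(lambda c:np.hypot(*(P[:,:2]-c).T)-.084,[.53,-.08]); c=f.x
print("centre",c,"res mm",f.fun*1e3)
ang=lambda Q:np.degrees(np.arctan2(*(Q[:,:2]-c).T[::-1]))
print("band ends",ang(P[:2]))
roi=np.zeros(im.shape[:2],bool); roi[170:258,305:395]=1
v,u=np.nonzero(cv2.inRange(hsv,(100,120,60),(130,255,255)).astype(bool)&roi)
B=unproj("top",np.c_[u+.5,v+.5],.072); print("band mean ang",ang(B.mean(0)[None]), np.hypot(*(B.mean(0)[:2]-c)))
# bar top at z .138: corners
bar=unproj("top",full([(190,165),(395,195),(385,262),(180,232)]),.138); print("bar centre",bar.mean(0), "long",np.linalg.norm(bar[0]-bar[1]),np.linalg.norm(bar[1]-bar[2]))
d=(bar[0]+bar[3]-bar[1]-bar[2]); print("bar x dir deg",np.degrees(np.arctan2(d[1],d[0])))
n=unproj("top",full([(128,205)]),.090); print("notch",n,ang(n),np.hypot(*(n[0,:2]-c)))
for t in np.arange(0,1):
  s=readout.read_state(); print(s["time_s"],s["position"])
```

```text
centre [ 0.55870693 -0.07069359] res mm [ 0.49587712 -1.48539975 -0.43013126  0.92432206 -0.42002422 -1.57124976
  0.33042763]
band ends [-172.72120629 -112.65178133]
band mean ang [-144.40808652] 0.07495477052093019
bar centre [ 0.56014228 -0.07122647  0.138     ] long 0.08445740512184334 0.028048397504022392
bar x dir deg 81.71957073714385
notch [[ 0.57231139 -0.00590745  0.09      ]] [78.14074977] 0.06619913080513608
1.0 [ 0.18044448 -0.59837647  0.19966955]
```

Call:
send_rows --moves '[[[0, 0, 0, 3.4, -2.6, 0, 1], [0, 0, 0, 3.4, -2.6, 0, 1], [0, 0, 0, 3.4, -2.6, 0, 1], [0, 0, 0, 3.4, -2.6, 0, 1], [0, 0, 0, 3.4, -2.6, 0, 1]]]'

```text
time_s: 1.5
position: [0.3064, -0.4235, 0.1998]
tcp_rot: [[0.958, 0.288, 0.0], [0.288, -0.958, -0.0], [0.0, 0.0, -1.0]]
force: [1.0, 0.5, 0.2]
opening: 1.0
```

Call:
send_rows --moves '[[[0, 0, 0, 3.4, -2.6, 0, 1], [0, 0, 0, 3.4, -2.6, 0, 1], [0, 0, 0, 3.4, -2.6, 0, 1], [0, 0, 0, 3.4, -2.6, 0, 1], [0, 0, 0, 3.4, -2.6, 0, 1]]]'

```text
time_s: 2.0
position: [0.4319, -0.2499, 0.1999]
tcp_rot: [[0.957, 0.288, 0.001], [0.288, -0.957, -0.0], [0.0, 0.001, -1.0]]
force: [0.4, -0.3, 0.3]
opening: 0.999
```

Call:
send_rows --moves '[[[0, 0, -8, 0, 0, 0, 1], [0, 0, -8, 0, 0, 0, 1], [0, 0, -8, 0, 0, 0, 1], [0, 0, -8, 0, 0, 0, 1], [0, 0, -8, 0, 0, 0, 1]]]'

```text
time_s: 2.5
position: [0.4311, -0.2512, 0.1998]
tcp_rot: [[0.543, 0.84, 0.0], [0.84, -0.543, -0.0], [-0.0, 0.0, -1.0]]
force: [-0.5, 0.3, -0.2]
opening: 0.999
```

Call:
send_rows --moves '[[[0, 0, -8, 0, 0, 0, 1], [0, 0, -8, 0, 0, 0, 1], [0, 0, -8, 0, 0, 0, 1], [0, 0, 0, 0, 0, 0, 1], [0, 0, 0, 0, 0, 0, 1]]]'

```text
time_s: 3.0
position: [0.431, -0.2513, 0.1997]
tcp_rot: [[0.163, 0.987, 0.0], [0.987, -0.163, -0.0], [-0.0, 0.0, -1.0]]
force: [0.3, 0.3, 0.6]
opening: 1.002
```

Call:
send_rows --moves '[[[0, 0, 0, 3.97, 1.95, 0, 1], [0, 0, 0, 3.97, 1.95, 0, 1], [0, 0, 0, 3.97, 1.95, 0, 1], [0, 0, 0, 3.97, 1.95, 0, 1], [0, 0, 0, 3.97, 1.95, 0, 1]]]'

```text
time_s: 3.5
position: [0.5599, -0.0695, 0.1998]
tcp_rot: [[0.163, 0.987, 0.0], [0.987, -0.163, -0.0], [-0.0, 0.0, -1.0]]
force: [0.9, -0.4, 0.2]
opening: 0.996
```

Run:
```python
from h import *
s=readout.read_state(); print(s["position"],s["joint_positions"])
im=capture("wrist"); cv2.imwrite("pics/wrist1.png",im)
for t in("grip","notch","cap"): print(t,[( d["location"],round(d["p"],2)) for d in spot_in("wrist",t)])
```

```text
[ 0.55988645 -0.06951384  0.19975172] [-1.84211432e+01  2.55151557e+01  9.09565073e+01 -5.51069466e-03
  6.35088882e+01 -9.03826920e+00]
grip [([0.3691, -0.1258, 0.0207], 0.97), ([0.7741, 0.0366, 0.0305], 0.93), ([0.5391, 0.0935, 0.0234], 0.84), ([0.5595, -0.0608, 0.0922], 0.67)]
notch [([0.7758, 0.0326, 0.0335], 0.94), ([0.5643, -0.0631, 0.0941], 0.68), ([0.5408, 0.0959, 0.0244], 0.6), ([0.3671, -0.1187, 0.0274], 0.56)]
cap [([0.548, 0.0939, 0.0209], 0.97), ([0.3693, -0.1255, 0.0247], 0.8), ([0.7715, 0.0373, 0.0361], 0.66), ([0.5547, -0.0602, 0.0947], 0.59), ([0.7353, -0.198, 0.012], 0.39), ([0.7294, -0.0775, 0.0625], 0.24)]
```

View pics/wrist1.png

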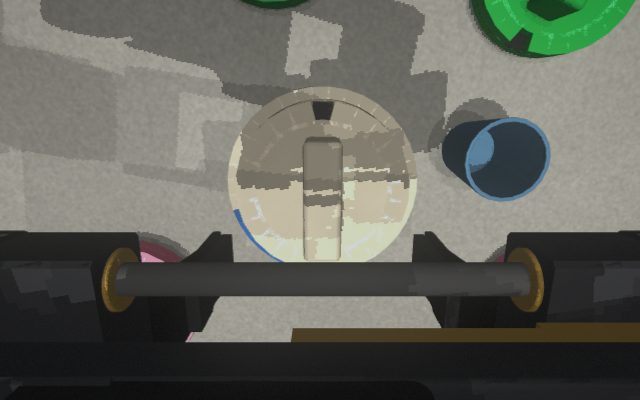

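The bar is upright in the wrist view (columns 303–342) with the notch at (323,110), so the yaw matches. I'll check the lateral offset.

Run:
```python
from h import *
s=readout.read_state(); R=np.array(s["tcp_rot"]);p=np.array(s["position"])
for uv,z in(((322.5,141),.138),((323,258),.138),((323,110),.091),((322,87),.072),((228,185),.072),((418,185),.072)):
    X=unproj("wrist",[uv],z)[0]; print(uv,X,"tool mm",(R.T@(X-p)*1e3).round(1))
```

```text
(322.5, 141) [ 0.56689332 -0.02494691  0.138     ] tool mm [45.8  0.5 61.4]
(323, 258) [ 0.55352169 -0.1101318   0.138     ] tool mm [-40.4   0.9  61.4]
(323, 110) [ 0.57042838 -0.00534433  0.091     ] tool mm [ 65.8   0.9 108.4]
(322, 87) [0.5725351  0.01289408 0.072     ] tool mm [8.410e+01 1.000e-01 1.274e+02]
(228, 185) [ 0.47639912 -0.05617934  0.072     ] tool mm [  0.6 -83.8 127.5]
(418, 185) [ 0.64370862 -0.08316155  0.072     ] tool mm [  0.6  85.7 127.4]
```

Call:
send_rows --moves '[[[0, 0, 0, 0, 0.07, 2.5, 1], [0, 0, 0, 0, 0, 2.5, 1], [0, 0, 0, 0, 0, 2.5, 1], [0, 0, 0, 0, 0, 1.5, 1], [0, 0, 0, 0, 0, 0.8, 1]]]'

```text
time_s: 4.2
position: [0.5579, -0.0723, 0.1002]
tcp_rot: [[0.163, 0.987, -0.003], [0.987, -0.163, 0.001], [0.0, -0.003, -1.0]]
force: [-1.2, 0.4, 0.3]
opening: 1.002
```

Call:
send_rows --moves '[[[0, 0, 0, 0, 0, 0, 0.3], [0, 0, 0, 0, 0, 0, -0.2], [0, 0, 0, 0, 0, 0, -1], [0, 0, 0, 0, 0, 0, -1], [0, 0, 0, 0, 0, 0, -1]]]'

```text
time_s: 4.7
position: [0.56, -0.0712, 0.1023]
tcp_rot: [[0.16, 0.987, 0.001], [0.987, -0.16, -0.0], [-0.0, 0.001, -1.0]]
force: [-0.5, -0.9, -0.1]
opening: 0.631
```

Call:
send_rows --moves '[[[0, 0, 0, 0, 0, 0, -1], [0, 0, 0, 0, 0, 0, -1], [0, 0, 0, 0, 0, 0, -1], [0, 0, 0, 0, 0, 0, -1], [0, 0, 0, 0, 0, 0, -1]]]'

```text
time_s: 5.2
position: [0.5595, -0.071, 0.1016]
tcp_rot: [[0.16, 0.987, -0.0], [0.987, -0.16, 0.0], [0.0, -0.0, -1.0]]
force: [-0.3, 0.2, 0.9]
opening: 0.319
```

Call:
send_rows --moves '[[[0, 0, -3, 0, 0, 0, -1], [0, 0, -6, 0, 0, 0, -1], [0, 0, -6, 0, 0, 0, -1], [0, 0, -6, 0, 0, 0, -1], [0, 0, -6, 0, 0, 0, -1]]]'

```text
time_s: 5.7
position: [0.5602, -0.0711, 0.1016]
tcp_rot: [[-0.309, 0.951, 0.001], [0.951, 0.309, 0.0], [-0.0, 0.001, -1.0]]
force: [1.3, -0.5, -1.0]
opening: 0.322
```

Run:
```python
from h import *
s=readout.read_state(); print({k:np.round(s[k],3) for k in("time_s","joint_positions","position","force","moment","opening")})
im=capture("wrist"); cv2.imwrite("pics/wrist2.png",cv2.resize(im[60:300,180:460],None,fx=2,fy=2))
```

```text
{'time_s': np.float64(5.7), 'joint_positions': array([-1.8585e+01,  3.3213e+01,  9.6025e+01,  4.0000e-02,  5.0702e+01,
       -3.6597e+01]), 'position': array([ 0.56 , -0.071,  0.102]), 'force': array([ 1.342, -0.518, -1.025]), 'moment': array([ 0.064, -0.32 , -0.055]), 'opening': np.float64(0.322)}
```

View pics/wrist2.png

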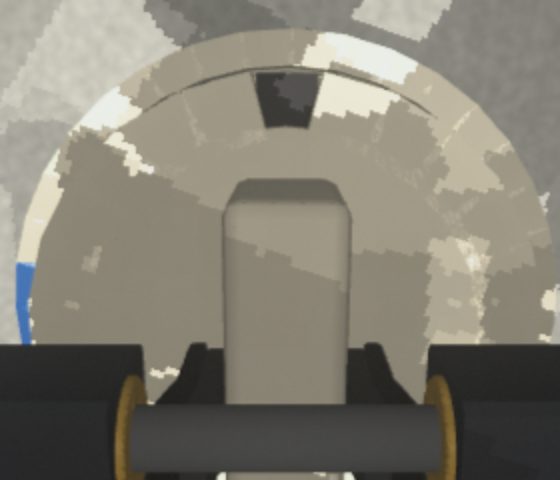

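The cap turns with the gripper: the notch sits above the bar at crop (287,95). I'll carry on to the start of the search range, a notch yaw of about 190°.

Call:
send_rows --moves '[[[0, 0, -7, 0, 0, 0, -1], [0, 0, -7, 0, 0, 0, -1], [0, 0, -7, 0, 0, 0, -1], [0, 0, -7, 0, 0, 0, -1], [0, 0, -7, 0, 0, 0, -1]]]'

```text
time_s: 6.25
position: [0.56, -0.0708, 0.1016]
tcp_rot: [[-0.798, 0.603, 0.001], [0.603, 0.798, 0.001], [-0.0, 0.001, -1.0]]
force: [1.1, 2.0, -1.2]
opening: 0.321
```

Call:
send_rows --moves '[[[0, 0, -7, 0, 0, 0, -1], [0, 0, -7, 0, 0, 0, -1], [0, 0, -7, 0, 0, 0, -1], [0, 0, -7, 0, 0, 0, -1], [0, 0, -7, 0, 0, 0, -1]]]'

```text
time_s: 6.75
position: [0.5603, -0.0697, 0.1017]
tcp_rot: [[-0.999, 0.038, 0.001], [0.038, 0.999, 0.003], [-0.001, 0.003, -1.0]]
force: [1.6, 4.3, 0.8]
opening: 0.317
```

Call:
send_rows --moves '[[[0, 0, -5, 0, 0, 0, -1], [0, 0, -5, 0, 0, 0, -1], [0, 0, 0, 0, 0, 0.1, -1], [0, 0, 0, 0, 0, 0.1, -1], [0, 0, 0, 0, 0, 0, -1]]]'

```text
time_s: 7.25
position: [0.5604, -0.0693, 0.1016]
tcp_rot: [[-0.991, -0.133, 0.002], [-0.133, 0.991, 0.002], [-0.002, 0.002, -1.0]]
force: [0.1, 7.1, 10.9]
opening: 0.32
```

```bash
cat > st.py <<'E'
from h import *
s=readout.read_state(); R=np.array(s["tcp_rot"])
print("yaw",np.degrees(np.arctan2(R[1,0],R[0,0]))%360,{k:np.round(s[k],4).tolist() for k in("time_s","joint_positions","position","force","moment","opening")})
E
python3 st.py
```

```text
yaw 187.64848644784772 {'time_s': 7.25, 'joint_positions': [-18.483, 33.205, 96.0559, 0.2142, 50.6723, -116.2672], 'position': [0.5604, -0.0693, 0.1016], 'force': [0.0569, 7.071, 10.945], 'moment': [1.3081, 0.0289, 0.1955], 'opening': 0.3202}
```

Call:
send_rows --moves '[[[0, 0, -1.5, 0, 0.1, 0.1, -1], [0, 0, -1.5, 0, 0, 0, -1], [0, 0, -1.5, 0, 0, 0, -1], [0, 0, -1.5, 0, 0, 0, -1], [0, 0, 0, 0, 0, 0, -1]]]'

```text
time_s: 7.75
position: [0.5611, -0.0698, 0.1016]
tcp_rot: [[-0.972, -0.234, 0.004], [-0.234, 0.972, 0.0], [-0.004, -0.001, -1.0]]
force: [-1.8, 2.7, 15.7]
opening: 0.316
```

```bash
python3 st.py
```

```text
yaw 193.53741471680712 {'time_s': 7.75, 'joint_positions': [-18.4684, 33.2053, 96.0613, 0.1287, 50.5133, -122.0874], 'position': [0.5611, -0.0698, 0.1016], 'force': [-1.7708, 2.7054, 15.7344], 'moment': [0.777, 0.2249, -0.361], 'opening': 0.3156}
```

Preload is about 16 N and z is holding at 0.1016. I'll sweep on.

Call:
send_rows --moves '[[[0, 0, -1.5, 0, 0, 0, -1], [0, 0, -1.5, 0, 0, 0, -1], [0, 0, -1.5, 0, 0, 0, -1], [0, 0, -1.5, 0, 0, 0, -1], [0, 0, 0, 0, 0, 0, -1]]]'

```text
time_s: 8.25
position: [0.5612, -0.0697, 0.1015]
tcp_rot: [[-0.943, -0.334, 0.004], [-0.334, 0.943, 0.001], [-0.004, -0.001, -1.0]]
force: [-1.3, 3.2, 15.6]
opening: 0.317
```

Call:
send_rows --moves '[[[0, 0, -1.5, 0, 0, 0, -1], [0, 0, -1.5, 0, 0, 0, -1], [0, 0, -1.5, 0, 0, 0, -1], [0, 0, -1.5, 0, 0, 0, -1], [0, 0, 0, 0, 0, 0, -1]]]'

```text
time_s: 8.75
position: [0.561, -0.0694, 0.1015]
tcp_rot: [[-0.903, -0.43, 0.004], [-0.43, 0.903, 0.001], [-0.004, -0.001, -1.0]]
force: [-1.2, 3.6, 17.1]
opening: 0.318
```

Call:
send_rows --moves '[[[0, 0, -1.5, 0, 0, 0, -1], [0, 0, -1.5, 0, 0, 0, -1], [0, 0, -1.5, 0, 0, 0, -1], [0, 0, -1.5, 0, 0, 0, -1], [0, 0, 0, 0, 0, 0, -1]]]'

```text
time_s: 9.25
position: [0.5608, -0.0692, 0.1015]
tcp_rot: [[-0.853, -0.522, 0.004], [-0.522, 0.853, 0.002], [-0.004, -0.001, -1.0]]
force: [-1.6, 3.9, 15.7]
opening: 0.318
```

Call:
send_rows --moves '[[[0, 0, -1.5, 0, 0, 0, -1], [0, 0, -1.5, 0, 0, 0, -1], [0, 0, -1.5, 0, 0, 0, -1], [0, 0, -1.5, 0, 0, 0, -1], [0, 0, 0, 0, 0, 0, -1]]]'

```text
time_s: 9.75
position: [0.5606, -0.0689, 0.1015]
tcp_rot: [[-0.794, -0.608, 0.003], [-0.608, 0.794, 0.002], [-0.004, -0.0, -1.0]]
force: [-2.3, 5.0, 16.9]
opening: 0.321
```

Call:
send_rows --moves '[[[0, 0, -1.5, 0, 0.07, 0, -1], [0, 0, -1.5, 0, 0, 0, -1], [0, 0, -1.5, 0, 0, 0, -1], [0, 0, -1.5, 0, 0, 0, -1], [0, 0, 0, 0, 0, 0, -1]]]'

```text
time_s: 10.25
position: [0.5602, -0.0684, 0.101]
tcp_rot: [[-0.725, -0.689, 0.003], [-0.689, 0.725, 0.002], [-0.004, -0.001, -1.0]]
force: [-1.6, 6.1, 13.8]
opening: 0.315
```

```bash
python3 st.py
```

```text
yaw 223.5182688232973 {'time_s': 10.25, 'joint_positions': [-18.3936, 33.2081, 96.1879, 0.201, 50.4664, -152.0396], 'position': [0.5602, -0.0684, 0.101], 'force': [-1.6129, 6.0641, 13.8239], 'moment': [0.9385, 0.2002, -0.3486], 'opening': 0.3147}
```

z has sunk 0.5 mm and a sideways load of 6 N has built up. I'll relieve the side load here before turning on.

Call:
send_rows --moves '[[[0, 0, 0, -0.04, 0.04, 0, -1], [0, 0, 0, -0.03, 0.04, 0, -1], [0, 0, 0, -0.03, 0.03, 0, -1], [0, 0, 0, 0, 0, 0, -1], [0, 0, 0, 0, 0, 0, -1]]]'

```text
time_s: 10.75
position: [0.5601, -0.068, 0.1008]
tcp_rot: [[-0.724, -0.689, 0.003], [-0.689, 0.724, -0.0], [-0.002, -0.002, -1.0]]
force: [-0.7, 1.5, 12.4]
opening: 0.32
```

```bash
python3 st.py
```

```text
yaw 223.57695945626742 {'time_s': 10.75, 'joint_positions': [-18.29, 33.2195, 96.2148, 0.041, 50.3995, -151.8929], 'position': [0.5601, -0.068, 0.1008], 'force': [-0.686, 1.4805, 12.4146], 'moment': [0.3072, 0.1363, -0.3406], 'opening': 0.3197}
```

Call:
send_rows --moves '[[[0, 0, -1, 0, 0, 0, -1], [0, 0, -1, 0, 0, 0, -1], [0, 0, -1, 0, 0, 0, -1], [0, 0, 0, 0, 0, 0, -1], [0, 0, 0, 0, 0, 0, -1]]]'

```text
time_s: 11.25
position: [0.5594, -0.068, 0.0981]
tcp_rot: [[-0.685, -0.728, 0.0], [-0.728, 0.685, 0.0], [-0.0, -0.0, -1.0]]
force: [2.3, 1.8, -5.1]
opening: 0.319
```

```bash
python3 st.py
```

```text
yaw 226.7259340738044 {'time_s': 11.25, 'joint_positions': [-18.3007, 33.4659, 96.295, 0.0306, 50.2254, -155.0462], 'position': [0.5594, -0.068, 0.0981], 'force': [2.2711, 1.8278, -5.1401], 'moment': [0.4038, -0.536, 0.0076], 'opening': 0.319}
```

It dropped: z is 0.0981 and the force has gone from +12 N to −5 N, which is the cap's hanging weight. I'll lower it.

Call:
send_rows --moves '[[[0, 0, 0, 0, 0, 0.1, -1], [0, 0, 0, 0, 0, 0.1, -1], [0, 0, 0, 0, 0, 0.1, -1], [0, 0, 0, 0, 0, 0.1, -1], [0, 0, 0, 0, 0, 0.1, -1]]]'

```text
time_s: 11.75
position: [0.5597, -0.0681, 0.0938]
tcp_rot: [[-0.685, -0.729, 0.001], [-0.729, 0.685, -0.0], [-0.001, -0.001, -1.0]]
force: [4.2, 1.4, -0.5]
opening: 0.315
```

```bash
python3 st.py
```

```text
yaw 226.77104961468874 {'time_s': 11.75, 'joint_positions': [-18.3012, 33.8455, 96.4707, 0.0219, 49.6091, -155.0864], 'position': [0.5597, -0.0681, 0.0938], 'force': [4.2289, 1.4058, -0.542], 'moment': [0.62, -0.7674, -0.0592], 'opening': 0.3145}
```

Call:
send_rows --moves '[[[0, 0, 0, 0, 0, 0.1, -1], [0, 0, 0, 0, 0, 0.1, -1], [0, 0, 0, 0, 0, 0.1, -1], [0, 0, 0, 0, 0, 0, -1], [0, 0, 0, 0, 0, 0, -1]]]'

```text
time_s: 12.25
position: [0.5599, -0.0681, 0.0936]
tcp_rot: [[-0.685, -0.729, 0.002], [-0.729, 0.685, -0.001], [-0.001, -0.002, -1.0]]
force: [-0.4, 3.0, 14.4]
opening: 0.317
```

```bash
python3 st.py
```

```text
yaw 226.77171952719058 {'time_s': 12.25, 'joint_positions': [-18.2979, 33.8519, 96.5057, 0.0168, 49.5031, -155.0805], 'position': [0.5599, -0.0681, 0.0936], 'force': [-0.363, 3.0211, 14.3626], 'moment': [0.8557, 0.0546, -0.0217], 'opening': 0.317}
```

Bottomed out at z 0.0936, exactly 8 mm below standing height, with 14 N of reaction. I'll relax the push, open and retreat.

Call:
send_rows --moves '[[[0, 0, 0, 0, 0, -0.1, -1], [0, 0, 0, 0, 0, -0.1, -1], [0, 0, 0, 0, 0, 0, 0], [0, 0, 0, 0, 0, 0, 0.5], [0, 0, 0, 0, 0, 0, 1]]]'

```text
time_s: 12.75
position: [0.5576, -0.0681, 0.092]
tcp_rot: [[-0.685, -0.729, -0.003], [-0.729, 0.685, 0.0], [0.002, 0.002, -1.0]]
force: [0.2, 0.4, 0.5]
opening: 0.509
```

Call:
send_rows --moves '[[[0, 0, 0, 0, 0, 0, 1], [0, 0, 0, 0, 0, 0, 1], [0, 0, 0, 0, 0, 0, 1], [0, 0, 0, 0, 0, 0, 1], [0, 0, 0, 0, 0, 0, 1]]]'

```text
time_s: 13.25
position: [0.559, -0.0681, 0.0927]
tcp_rot: [[-0.685, -0.729, -0.0], [-0.729, 0.685, -0.0], [0.0, 0.0, -1.0]]
force: [-0.6, -0.6, 0.4]
opening: 0.948
```

Call:
send_rows --moves '[[[0, 0, 0, 0, 0, -1, 1], [0, 0, 0, 0, 0, -2, 1], [0, 0, 0, 0, 0, -3, 1], [0, 0, 0, 0, 0, -3, 1], [0, 0, 0, 0, 0, -2, 1]]]'

```text
time_s: 13.75
position: [0.56, -0.0683, 0.2056]
tcp_rot: [[-0.685, -0.729, 0.003], [-0.729, 0.685, -0.001], [-0.001, -0.003, -1.0]]
force: [0.4, -1.4, -0.7]
opening: 0.999
```

```bash
python3 st.py
python3 - <<'E'
from h import *
w=capture("wrist"); cv2.imwrite("pics/wrist3.png",w)
s=capture("side"); cv2.imwrite("pics/side3.png",cv2.resize(s[160:270,260:390],None,fx=5,fy=5,interpolation=cv2.INTER_CUBIC))
m=camera_model("wrist"); np.save("wp.npy",m["pose"])
E
```

```text
yaw 226.78239242409555 {'time_s': 13.75, 'joint_positions': [-18.3053, 25.0285, 90.7346, -0.002, 64.0325, -155.0867], 'position': [0.56, -0.0683, 0.2056], 'force': [0.365, -1.3823, -0.6797], 'moment': [0.1826, -0.1324, 0.0136], 'opening': 0.9985}
```

View pics/wrist3.png

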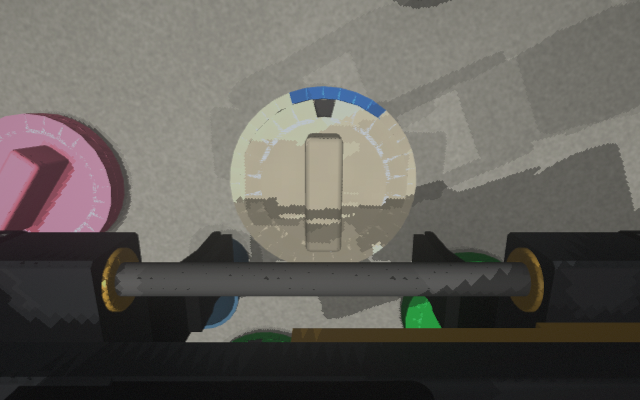

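View pics/side3.png

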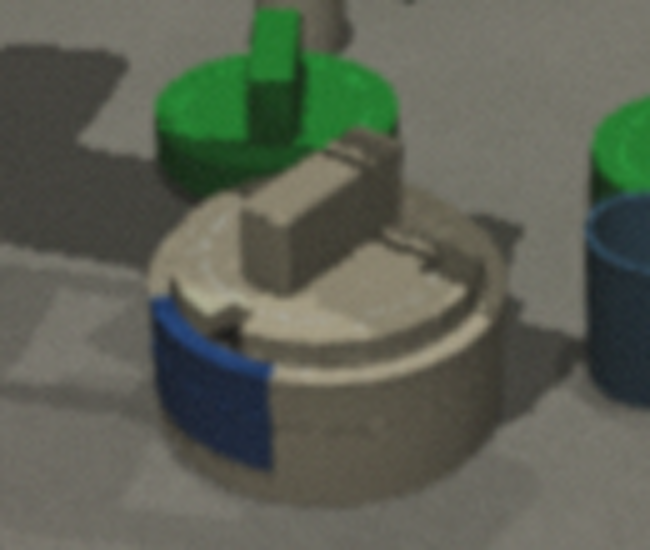

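The notch (wrist 324,108) now faces the band (290–385, around row 95), and the side crop shows the cap low inside the rim. Last check is the bar-top height, projecting home and standing heights into the side view.

Run:
```python
from h import *
a=np.radians(226.8); x=np.array([np.cos(a),np.sin(a)]); y=np.array([-x[1],x[0]]); c=np.array([.5595,-.0695])
seen=np.array([(243,207),(290,235),(402,150),(352,130)])/5+[260,160]; print("seen",seen.round(1).tolist())
for z in(.130,.138):
    P=np.array([[*(c+sx*.045*x+sy*.014*y),z] for sx in(1,-1) for sy in(1,-1)]); print(z,proj("side",P).round(1).tolist())
for z in (.086,.094):
    P=np.array([[*(c+.0725*np.array([np.cos(t),np.sin(t)])),z] for t in np.radians([-90,-60,-45])]); print(z,((proj("side",P)-[260,160])*5).round().tolist())
# bystanders
for t in("jar","cup","flask"): 
    print(t,[(np.round(d["location"],3).tolist(),round(d["p"],2)) for d in spot_in("side",t)][:1])
```

```text
seen [[308.6, 201.4], [318.0, 207.0], [340.4, 190.0], [330.4, 186.0]]
0.13 [[317.2, 203.3], [307.3, 199.3], [341.2, 186.5], [331.5, 183.0]]
0.138 [[317.1, 200.2], [307.1, 196.2], [341.2, 183.5], [331.5, 180.1]]
0.086 [[342.0, 336.0], [422.0, 317.0], [451.0, 300.0]]
0.094 [[342.0, 321.0], [422.0, 302.0], [452.0, 285.0]]
jar [([0.51, -0.359, 0.061], 0.89)]
cup [([0.721, -0.09, 0.06], 0.73)]
flask [([0.582, 0.289, 0.073], 0.76)]
```

```bash
python3 -c "
from h import *
bot.hand_in(); print(readout.read_state()['time_s'])"
```

```text
the job is handed in; nothing more can be done
the job is handed in; nothing more can be done
```

The cap is home in its pockets with the notch facing the blue band, and the job is handed in after about 14 s of robot time.

**What I did:** I gripped the cap's bar and turned it about 146° without lifting it. I then swept through the band pressing down with about 16 N. The keys dropped in with the notch about 10° to one side of the band's middle. I lowered the cap until it bottomed out, pressed it to 14 N, opened the gripper and backed off upwards.

**Checks that passed:**
- **Height:** the gripper went down exactly 8.0 mm from the standing height.
- **Notch:** it lies inside the band in the last wrist picture.
- **Bystanders:** the jar, cup and bottle are within about 4 mm of where the first side picture put them, which is as fine as the networks measure.
- **Forces and time:** the readings I saw stayed under 20 N, and the run was well under 72 s.

**Slight disagreement:** in the side view the bar's top corners sit 2–4 pixels lower than a projection of the home height. That is still much closer than the standing height, which is off by 5–7 pixels. All four corners are off by about the same amount, so I take the cap to be flat and put the difference down to calibration and my reading of the corners. I did not measure flatness separately.

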